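# Reset the tote's dividers for the long block

## Robot

A 6-joint arm with a two-finger parallel gripper is mounted at the origin on a cart in front of the work surface, level with it; the furniture and walls round the work are solid. World frame = base frame: x ahead of the robot, y to its left, z up, the work surface at z = 0. Lengths are in m, angles in rad, forces in N, time in s.
With the tool pointing down it reaches from about 0.275 to 0.875 m from the base axis. Payload 12.5 kg.
Tool frame: the origin (TCP) lies at the very end of the fingers, on their centre line; the grasp point (between the pads) lies 19 mm behind it; z points along the fingers, y is the line along which they close (so a half turn about z gives the same grasp; the last joint's range is limited). The gripper opens to 85 mm and grips with 20 to 120 N. Pads are 22 mm wide; open, the fingers measure 114 mm over their backs; the gripper's body (76 mm by 85 mm) begins 54 mm behind the grasp point. The pads swing forward as they close: fully open they stand 13 mm farther back than shut.
Start: joints at [-1.377, 0.351, 1.652, -0, 1.139, -0.085], TCP at [0.151, -0.529, 0.231] pointing down, gripper open.
Joint ranges: [-2.75, 2.75], [-0.79, 2.1], [0.01, 2.65], [-1.57, 4.71], [0.07, 3.14], [-2.87, 2.87]. Speed limits (rad/s): [2.22, 2.22, 2.79, 3.14, 3.14, 3.14].

## Interface

Orientations are given as a 3x3 rotation matrix whose columns are the frame's x, y, z axes.
In Python, from bench import manip gives the robot as it stands. Calls block until the motion is done:
- manip.move_ptp(position, orientation): joint-space move of the TCP to a pose.
- manip.move_l(position, attitude=None, max_speed=0.15): straight line of the TCP; attitude=None keeps the orientation; max_speed is the mean speed in m/s.
- manip.move_j(angles): joint-space move.
- manip.set_gripper(opening, effort=None): opening from 0.0 (shut) to 1.0 (fully open); effort is the grip in N (None keeps the last); returns when the fingers have stopped.
- manip.dwell(seconds).
- manip.inverse_kinematics(position, orientation): joint angles nearest the present ones, or None.
- manip.grab_frame(name): name is "side" or "top" or "wrist"; returns (picture, depth): 420x560x3 uint8, red, green, blue; 420x560 float32, m along the optical axis (not along the pixel's ray), 0 where there is no reading.
- manip.get_calibration(name): a dict with "camera_matrix" (3x3 intrinsics, pixels), "k1" (the pictures are not rectified: a ray, as slopes to the right and down, at radius r is drawn at 1 + k1 r^2 times it, then the intrinsics apply), "R" (3x3) and "t" (3): a world point X has camera coordinates R X + t. Camera axes: x right, y down, z forward; pixel columns grow to the right and rows downward; lengths in m; the calibration is good to about 2 mm. A picture is of the moment at which its call begins: read the wrist's pose just before it. get_calibration takes no time and is no camera call; for the wrist camera it gives the pose at the moment of the call.
A pose or a line that the arm cannot do raises manip.Unreachable and nothing moves.
- manip.sign_off(): hands the job in; it is judged then, once.
Trained networks look in the newest picture that a camera, given by its name, has taken for a name from the list of things; names that differ only in an ending like _2 or _b are one class to them, and where a whole thing is asked for, a point or a joint stands for the part that bears it (a point fixed in the world has none). Each returns a list of dicts, best first, with "confidence" (0 to 1); they miss things now and then, are a little off and sometimes report something else, mostly with a low value. They report only what shows in the picture. A call takes as long as a camera call. They do not tell look-alikes from the thing itself.
- manip.look_for(camera, name): "at" ([x, y, z] in m, in world coordinates, good to about 4 mm: the middle of the surface that is visible of it).
Readings, each from a call of its own:
- manip.current_time(): time.
- manip.current_qpos(): joint angles.
- manip.current_joint_vel(): joint speeds.
- manip.current_joint_torque(): joint torques, N m.
- manip.current_ee_pos(): TCP position.
- manip.current_tcp_rot(): TCP orientation.
- manip.current_force(): force on the tool from outside, world axes, zero at the start.
- manip.current_ft_torque(): the same for the moment, N m.
- manip.current_grip_width(): opening from 0.0 (shut) to 1.0 (fully open).
- manip.current_grip_force(): force on a finger pad.
Only numpy, scipy, OpenCV 4.12 (cv2) and the standard library are available. Lean on these libraries where they do the work, as an engineer would, in place of code of your own. Each camera call takes 0.05 s, during which the arm holds its last target. There are 200 camera calls.

## Task

Slide both metal dividers of the plywood tote outwards, each towards its own end, until the middle bay is long enough for the long, slim wood block, but do not shove along the short blocks that lie in the end bays. Then lay the long block flat on the tote's floor in the middle bay, lengthwise between the dividers, and let go. Leave the thick wood block on the bench where it is.

Things in the scene. Friction and masses are not known exactly. Their poses are not given: they have to be found in the camera images.
- tote: open plywood tote, fixed to the bench; 118 x 368 mm outside, 100 x 350 inside, walls 38 mm high, 9 thick, floor 6 thick. Origin: centre of its underside, on the bench top. x across, y its length (robot's left, within 0.3 rad), z up. Two upright metal dividers part it into three bays in a row: end, middle, end
- divider_left (a joint): left (+y) divider's position, m: an 8 mm thick aluminium plate across the tote, top 64 mm above the bench, 26 mm above the walls. 0: its middle plane is at tote y = +0.026; grows as it slides outwards to +y, up to 0.100. Starts at 0 to 0.010, has about 2.5 N of friction, stays where left
- divider_right (a joint): the same for the right (-y) divider: at 0 its middle plane is at tote y = -0.026; it grows as the divider slides outwards to tote -y, up to 0.100
- divider_left_top (a point): middle of the top edge of the left divider, 64 mm above the bench top, on its middle plane. The plate's lower edge is 8 mm above the bench; small saddles at its two ends, 26 mm long, 44 mm above the bench, ride on the tote's long walls
- divider_right_top (a point): middle of the top edge of the right divider, 64 mm above the bench top
- short_left: loose short wood block, 50 x 70 x 22 mm (x, y, z), lying on the tote's floor near the outer wall of the left (+y) end bay, 70 mm side along the tote. Origin: centre of its underside. Its inner end is at least 86 mm from the tote's middle
- short_right: the same kind of short wood block, in the right (-y) end bay; its inner end too is at least 86 mm from the tote's middle
- long_block: the long, slim loose wood block, 38 x 120 x 19 mm (x, y, z), about 50 g, lying flat on the bench beyond one end of the tote, left or right. Origin: centre of its underside; its y is its length
- thick_block: a thicker, shorter loose wood block, 45 x 90 x 35 mm, lying on the bench beyond the other end of the tote; a bystander. Origin: centre of its underside
Mind the look-alikes: they are no part of the job. What is shaped like the short_left but purple or red is not meant.

How it is judged:
By the outcome, as a careful person would: the job done as asked, in the order asked, and still so for the second after the job is handed in, with the robot touching nothing.
It also fails if it takes over 58 s, if anything falls off the work surface, if the arm or the gripper's body presses on something with over 40 N, if the wrist force passes 120 N, or if a joint passes its speed limit or range.

## Working session

There is one attempt and no reset: what is moved stays moved. The work goes in short steps, each a Python script; the robot and the scene stay as the last script left them, time stands still between calls to the robot, and variables do not carry over. Pictures are saved under pics/ and viewed, at most 10 in all, crops included, and the job is handed in when it is done.

```bash
mkdir -p pics; ls
cat > h.py <<'E'
import numpy as np, cv2
from bench import manip as m
def unproj(cam,uv,d,cal=None):
    c=cal or m.get_calibration(cam);K=np.array(c["camera_matrix"])
    p=cv2.undistortPoints(np.array(uv,float).reshape(-1,1,2),K,np.array([c["k1"],0,0,0.])).reshape(-1,2)
    d=np.asarray(d).reshape(-1,1)
    X=np.hstack([p*d,d]);return (X-np.array(c["t"]))@np.array(c["R"])
def cloud(cam):
    im,d=m.grab_frame(cam);v,u=np.mgrid[:420,:560]
    P=unproj(cam,np.stack([u.ravel(),v.ravel()],1),d.ravel()).reshape(420,560,3)
    P[d<=0]=np.nan
    return im,P
def proj(cam,X):
    c=m.get_calibration(cam);R=np.array(c["R"])
    return cv2.projectPoints(np.array(X,float).reshape(-1,1,3),cv2.Rodrigues(R)[0],np.array(c["t"],float),np.array(c["camera_matrix"]),np.array([c["k1"],0,0,0.]))[0].reshape(-1,2)
E
python3 - <<'E'
from h import *
np.set_printoptions(precision=4,suppress=True)
ims=[]
for cam in("top","side"):
    im,P=cloud(cam);np.save(f"{cam}.npy",P);cv2.imwrite(f"{cam}.png",im[...,::-1]);cv2.imwrite(f"pics/{cam}0.png",im[...,::-1])
    for n in("tote","divider_left_top","divider_right_top","short_left","short_right","long_block","thick_block"):
        for r in m.look_for(cam,n)[:4]: print(cam,n,round(r["confidence"],2),np.array(r["at"]),proj(cam,r["at"])[0].round())
print(m.current_time())
E
```

```text
pics
top tote 0.85 [0.5767 0.0503 0.0047] [267. 185.]
top divider_left_top 0.57 [0.5682 0.0774 0.0446] [256. 187.]
top divider_right_top 0.55 [0.5844 0.0173 0.0449] [280. 181.]
top short_left 0.89 [0.5415 0.1764 0.026 ] [218. 197.]
top short_left 0.86 [ 0.5719 -0.2486  0.0222] [380. 189.]
top short_left 0.83 [0.5805 0.4181 0.02  ] [125. 180.]
top short_left 0.59 [ 0.3515 -0.0024  0.0215] [285. 271.]
top short_right 0.72 [ 0.5963 -0.0763  0.0284] [315. 178.]
top long_block 0.87 [ 0.4696 -0.381   0.0133] [430. 228.]
top thick_block 0.77 [0.4696 0.3741 0.0336] [139. 223.]
side tote 0.95 [0.5573 0.0866 0.032 ] [256. 229.]
side divider_left_top 0.62 [0.5727 0.0798 0.036 ] [253. 226.]
side divider_right_top 0.83 [0.5767 0.0179 0.0508] [262. 215.]
side divider_right_top 0.47 [ 0.5984 -0.0863  0.0289] [272. 209.]
side short_left 0.7 [0.5684 0.4319 0.0218] [187. 279.]
side short_left 0.59 [ 0.5637 -0.2337  0.0231] [299. 198.]
side short_left 0.52 [0.5357 0.1692 0.0267] [249. 242.]
side short_right 0.42 [ 0.5987 -0.0888  0.0289] [272. 209.]
side long_block 0.73 [ 0.4565 -0.3615  0.0215] [338. 192.]
0.8
```

View pics/top0.png

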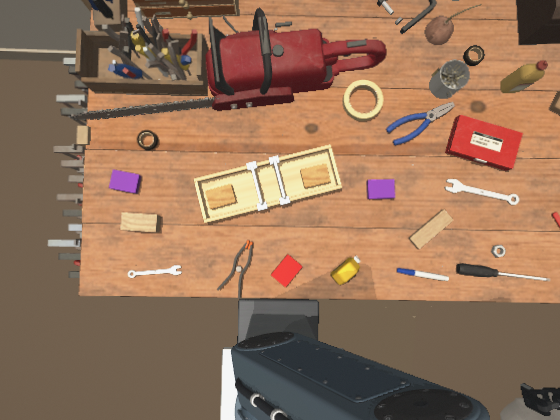

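The top view shows the tote centred at (267,185). Its dividers are at (256,187) and (280,181), and the short wood blocks lie inside at (218,197) and (315,178).
Block candidates:
- **Purple and red blocks:** the ones at (125,181), (380,189) and (286,271) are look-alikes and don't count.
- **Long block:** (430,228), slim, on the right.
- **Thick block:** (139,223), left.

Next I'll measure from the depth cloud and confirm with one crop.

Run:
```python
from h import *
np.set_printoptions(precision=4,suppress=True)
P=np.load("top.npy")
im=cv2.imread("top.png");a=im[140:260,100:240];b=im[140:260,370:510]
cv2.imwrite("pics/crop.png",cv2.resize(np.hstack([a,b]),None,fx=2.8,fy=2.8,interpolation=cv2.INTER_CUBIC))
def rect(Q):
    (c,s,ang)=cv2.minAreaRect((Q[:,:2]*1000).astype(np.float32));return np.array(c)/1000,s,ang,len(Q)
def sel(c,r,z0,z1):
    d=np.hypot(P[...,0]-c[0],P[...,1]-c[1])
    return P[(d<r)&(P[...,2]>z0)&(P[...,2]<z1)]
Q=sel((.4696,-.381),.08,.010,.03);print("long",rect(Q),np.median(Q[:,2]))
Q=sel((.4696,.374),.07,.02,.05);print("thick",rect(Q),np.median(Q[:,2]))
Q=sel((.573,.05),.21,.03,.075);print("tote",rect(Q))
print("bench",np.median(sel((.4696,-.381),.12,-.02,.008)[:,2]))
Q=sel((.573,.05),.21,.055,.075);print("div",Q)
```

```text
long (array([ 0.4487, -0.3982]), (87.76972961425781, 123.4140625), 39.856014251708984, 691) 0.020110091468184092
thick (array([0.4718, 0.376 ]), (92.6910400390625, 44.81744384765625), 86.81363677978516, 657) 0.0350573510240327
tote (array([0.5782, 0.0479]), (126.26580047607422, 369.5411071777344), 15.379854202270508, 2035)
bench 0.0011170553960412068
div [[0.6326 0.0351 0.0599]
 [0.6325 0.0325 0.0607]
 [0.6313 0.0301 0.0679]
 [0.6303 0.035  0.0582]
 [0.6296 0.0325 0.0626]
 [0.629  0.03   0.0663]
 [0.6299 0.0274 0.0614]
 [0.6283 0.035  0.0551]
 [0.6264 0.0325 0.066 ]
 [0.6266 0.0299 0.0654]
 [0.6265 0.0274 0.0664]
 [0.6245 0.0324 0.0623]
 [0.6237 0.0299 0.0676]
 [0.6245 0.0273 0.0633]
 [0.6218 0.0324 0.0632]
 [0.6217 0.0298 0.0642]
 [0.6224 0.0273 0.0606]
 [0.6191 0.0323 0.0642]
 [0.6192 0.0298 0.064 ]
 [0.6189 0.0273 0.0661]
 [0.6157 0.0906 0.0621]
 [0.6156 0.088  0.063 ]
 [0.6148 0.0853 0.0682]
 [0.6161 0.0298 0.0673]
 [0.6168 0.0272 0.0633]
 [0.6173 0.0246 0.0601]
 [0.6132 0.0906 0.0617]
 [0.6132 0.088  0.062 ]
 [0.6127 0.0854 0.0653]
 [0.6138 0.0297 0.0652]
 [0.6138 0.0272 0.0655]
[... 4461 characters left out ...]
58]
 [0.5396 0.0714 0.062 ]
 [0.5394 0.0688 0.064 ]
 [0.5395 0.0662 0.0641]
 [0.5406 0.0107 0.0632]
 [0.5407 0.0082 0.0626]
 [0.5405 0.0057 0.0649]
 [0.541  0.0031 0.0611]
 [0.5368 0.0712 0.0651]
 [0.5367 0.0687 0.0664]
 [0.537  0.0662 0.0632]
 [0.5371 0.0637 0.0626]
 [0.5384 0.0081 0.0605]
 [0.5342 0.0686 0.0658]
 [0.5342 0.0661 0.0659]
 [0.5344 0.0636 0.0652]
 [0.5319 0.0686 0.0632]
 [0.5318 0.0661 0.065 ]
 [0.532  0.0636 0.0637]
 [0.5294 0.0686 0.0634]
 [0.5293 0.066  0.0646]
 [0.5296 0.0636 0.0614]
 [0.527  0.0686 0.061 ]
 [0.5264 0.0659 0.0686]
 [0.527  0.0635 0.0627]
 [0.5273 0.061  0.0599]
 [0.5242 0.0659 0.0647]
 [0.5239 0.0633 0.0691]
 [0.5242 0.0609 0.0658]
 [0.5224 0.0661 0.0564]]
```

View pics/crop.png

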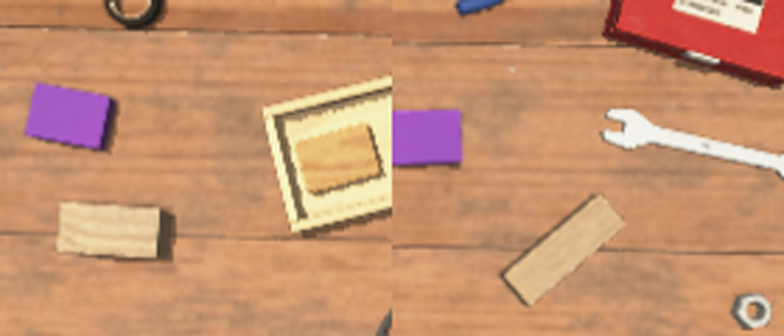

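The crop confirms it: the tan slab at crop (563,250) is thin, about 120 x 38, so it is the long block. The thicker one at (110,230) is the bystander. Now I'll move the wrist camera over the long block, then over the tote, and refine both poses.

```bash
cat >> h.py <<'E'
def down(a):  # tool down, closing line at world angle a; choose half turn
    y=np.array([np.cos(a),np.sin(a),0]);z=np.array([0,0,-1.]);return np.stack([np.cross(y,z),y,z],1)
def best(p,a):
    c=[(abs(q[5]),k) for k in(0,np.pi) if (q:=m.inverse_kinematics(p,down(a+k))) is not None]
    print("q6",c);return down(a+min(c)[1])
def comp(P,c,z0,z1,r=.12):
    mk=((np.hypot(P[...,0]-c[0],P[...,1]-c[1])<r)&(P[...,2]>z0)&(P[...,2]<z1)).astype(np.uint8)
    n,l,s,_=cv2.connectedComponentsWithStats(mk)
    return P[l==1+np.argmax(s[1:,4])] if n>1 else None
def rect(Q):
    b=cv2.boxPoints(cv2.minAreaRect((Q[:,:2]*1000).astype(np.float32)))/1000
    e=[b[1]-b[0],b[2]-b[1]];e.sort(key=np.linalg.norm)
    return b.mean(0),[np.linalg.norm(x).round(4) for x in e],np.arctan2(e[1][1],e[1][0])%np.pi  # centre,size,long-axis angle
E
python3 - <<'E'
from h import *
np.set_printoptions(precision=4,suppress=True)
P=np.load("top.npy");Q=comp(P,(.4696,-.381),.013,.03,.09);c,s,a=rect(Q);print("long top",c,s,a)
for n,(p,ang) in {"long":((c[0],c[1],.30),a+np.pi/2),"tote":((.578,.048,.36),np.pi/2+.268)}.items():
    m.move_ptp(p,best(p,ang))
    cal=m.get_calibration("wrist");C=-np.array(cal["R"]).T@np.array(cal["t"]);print("cam",C)
    im,P=cloud("wrist");np.save(f"w_{n}.npy",P);cv2.imwrite(f"pics/w_{n}.png",im[...,::-1])
    if n=="long": print("long wrist",rect(comp(P,c,.012,.03,.09)),proj("wrist",[*c,.019]))
print(m.current_time(),m.current_ee_pos())
E
python3 -c "
import cv2,numpy as np
cv2.imwrite('pics/both.png',cv2.resize(np.hstack([cv2.imread('pics/w_long.png'),cv2.imread('pics/w_tote.png')]),(800,300)))"
```

```text
long top [ 0.4677 -0.3832] [np.float32(0.0391), np.float32(0.1222)] 2.2692697
q6 [(np.float64(1.6796519117047106), 0), (np.float64(1.4619411192121754), 3.141592653589793)]
cam [ 0.4212 -0.3283  0.4429]
long wrist (array([ 0.4697, -0.3835], dtype=float32), [np.float32(0.0381), np.float32(0.1207)], np.float32(2.2799664)) [[278.5632 161.713 ]]
q6 [(np.float64(1.8362014477607664), 0), (np.float64(1.305391205829027), 3.141592653589793)]
cam [0.649  0.0664 0.503 ]
4.5833 [0.578  0.0476 0.3599]
```

View pics/both.png

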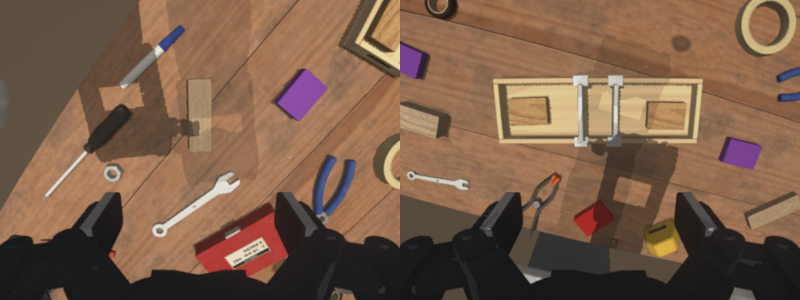

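The left half shows the long block at (200,115), clear of the pen and screwdriver. The right half shows the tote with its dividers at (580,110) and (615,110) and a short block in each end bay, at (527,110) and (665,115). Next I'll fit these from the wrist depth.

Run:
```python
from h import *
np.set_printoptions(precision=4,suppress=True)
for f in("w_tote.npy","top.npy"):
    P=np.load(f)
    Q=comp(P,(.578,.048),.028,.075,.22);c,s,a=rect(Q);print(f,"tote",c,s,a-np.pi/2)
    # wall-only: refine in tote frame
    al=a-np.pi/2;R=np.array([[np.cos(al),-np.sin(al)],[np.sin(al),np.cos(al)]])
    L=np.concatenate([(P.reshape(-1,3)[:,:2]-c)@R,P.reshape(-1,3)[:,2:]],1)
    w=L[(abs(L[:,0])<.062)&(abs(L[:,1])<.19)&(L[:,2]>.033)&(L[:,2]<.041)]
    print("wall x,y extent",np.percentile(w[:,0],[.5,99.5]),np.percentile(w[:,1],[.5,99.5]))
    for sg in(1,-1):
        d=L[(abs(L[:,0])<.045)&(L[:,1]*sg>0)&(L[:,1]*sg<.08)&(L[:,2]>.058)&(L[:,2]<.07)]
        print("div",sg,np.median(d[:,1]),np.percentile(d[:,1],[3,97]),np.median(d[:,2]))
        b=L[(abs(L[:,0])<.045)&(L[:,1]*sg>.07)&(L[:,1]*sg<.165)&(L[:,2]>.022)&(L[:,2]<.033)]
        print("short",sg,rect(b)[:2],np.percentile(b[:,1]*sg,[1,99]),np.median(b[:,2]))
```

```text
w_tote.npy tote [0.5801 0.0481] [np.float32(0.1267), np.float32(0.3684)] 0.265697
wall x,y extent [-0.0581  0.0598] [-0.1829  0.1832]
div 1 0.029654108576127814 [0.0259 0.0336] 0.0642231427665656
short 1 (array([-0.0012,  0.1275], dtype=float32), [np.float32(0.0508), np.float32(0.0711)]) [0.093  0.1613] 0.02819632125647936
div -1 -0.029859144072436315 [-0.0338 -0.0261] 0.06426024656828377
short -1 (array([-0.0093, -0.126 ], dtype=float32), [np.float32(0.0508), np.float32(0.0704)]) [0.0913 0.1601] 0.028612985986754515
top.npy tote [0.5782 0.0479] [np.float32(0.1263), np.float32(0.3695)] 0.26842916
wall x,y extent [-0.0591  0.0612] [-0.1834  0.1835]
div 1 0.030190902812576123 [0.0265 0.0339] 0.06401932302648206
short 1 (array([-0.0013,  0.1283], dtype=float32), [np.float32(0.0505), np.float32(0.0702)]) [0.0939 0.1626] 0.02842109641356373
div -1 -0.029381921247217675 [-0.0334 -0.0259] 0.06414153180747796
short -1 (array([-0.0091, -0.1259], dtype=float32), [np.float32(0.0511), np.float32(0.0717)]) [0.0908 0.1598] 0.028421661083964017
```

```bash
cat >> h.py <<'E'
T=np.array([.5795,.048]);AL=.267
def tp(x,y,z): return [T[0]+x*np.cos(AL)-y*np.sin(AL),T[1]+x*np.sin(AL)+y*np.cos(AL),z]
E
python3 - <<'E'
from h import *
np.set_printoptions(precision=4,suppress=True)
R=best(tp(0,.0299,.12),AL+np.pi/2)
m.set_gripper(.42,20)
for sg in(1,-1):
    y0=sg*.0299
    if sg>0: m.move_ptp(tp(0,y0,.12),R)
    else: m.move_l(tp(0,y0,.10),max_speed=.3)
    m.move_l(tp(0,y0,.040),max_speed=.12)
    m.set_gripper(0,20); print("w",m.current_grip_width(),m.current_grip_force(),m.current_force())
    m.move_l(tp(0,sg*.075,.040),max_speed=.05); print(m.current_force(),m.current_ee_pos(),tp(0,sg*.075,.04))
    m.set_gripper(.42)
    m.move_l(tp(0,sg*.075,.10),max_speed=.2)
p=tp(-.02,0,.36);m.move_l(p,max_speed=.3)
im,P=cloud("wrist");cv2.imwrite("pics/after.png",im[...,::-1])
L=P.reshape(-1,3);w=(L[:,:2]-T)@np.array([[np.cos(AL),-np.sin(AL)],[np.sin(AL),np.cos(AL)]])
for sg in(1,-1):
    k=(abs(w[:,0])<.045)&(w[:,1]*sg>0)&(w[:,1]*sg<.165)
    d=w[k&(L[:,2]>.058)&(L[:,2]<.07)];b=w[k&(L[:,2]>.022)&(L[:,2]<.033)&(w[:,1]*sg>.08)]
    print("div",sg,np.median(d[:,1]),"short",rect(b)[:2])
print(m.current_time())
E
```

```text
q6 [(np.float64(1.784880804889089), 0), (np.float64(1.356711848700705), 3.141592653589793)]
w 0.08742507212283929 23.48256289958954 [-1.7289  0.8529  5.9077]
[-0.9381 -0.1229  6.8608] [0.5601 0.1205 0.0408] [np.float64(0.5597120803965399), np.float64(0.12034250643824138), 0.04]
w 0.09104460412833422 23.568835258483887 [-0.5872  1.5742  6.9053]
[-0.4713 -0.9458  4.7545] [ 0.5999 -0.0247  0.0408] [np.float64(0.5992879196034602), np.float64(-0.024342506438241374), 0.04]
div 1 0.07317309127408372 short (array([-0.0008,  0.1271], dtype=float32), [np.float32(0.0503), np.float32(0.0707)])
div -1 -0.076305332635917 short (array([-0.0086, -0.1265], dtype=float32), [np.float32(0.0507), np.float32(0.0707)])
13.6333
```

View pics/after.png

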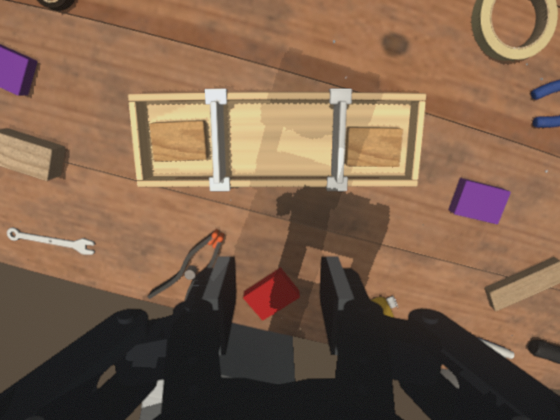

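The picture shows both dividers moved out, at (217,140) and (340,140). Both short blocks are undisturbed with clear gaps, and the middle bay is about 141 mm long. Now I'll pick up the long block.

Run:
```python
from h import *
np.set_printoptions(precision=4,suppress=True)
c=(.469,-.3833)
m.set_gripper(.72,40)
p=[*c,.12];R=best(p,2.278-np.pi/2)
m.move_ptp(p,R)
m.move_l([*c,.004],max_speed=.12);print(m.current_force(),m.current_ee_pos())
m.set_gripper(0,40);print("w",m.current_grip_width()*85,m.current_grip_force())
m.move_l([*c,.16],max_speed=.2);print("w",m.current_grip_width()*85,m.current_grip_force(),m.current_force())
p=tp(0,0,.16);m.move_ptp(p,best(p,AL))
im,_=cloud("side");cv2.imwrite("pics/held.png",im[140:300,170:400,::-1].repeat(3,0).repeat(3,1))
im,P=cloud("top");Q=comp(P,T,.14,.19,.1)
print(m.current_time(),m.current_ee_pos(),p)
```

```text
q6 [(np.float64(1.4692327386086284), 0), (np.float64(1.6723599149811648), 3.141592653589793)]
[-0.1383  0.4412 -0.7354] [ 0.4694 -0.3837  0.0048]
w 36.38241790256962 40.75483024120331
w 36.888519839096915 40.07506012916565 [ 0.8481 -0.0381 -2.0278]
q6 [(np.float64(0.2644118362237138), 0)]
20.4667 [0.5796 0.0471 0.1599] [np.float64(0.5795), np.float64(0.048), 0.16]
```

View pics/held.png

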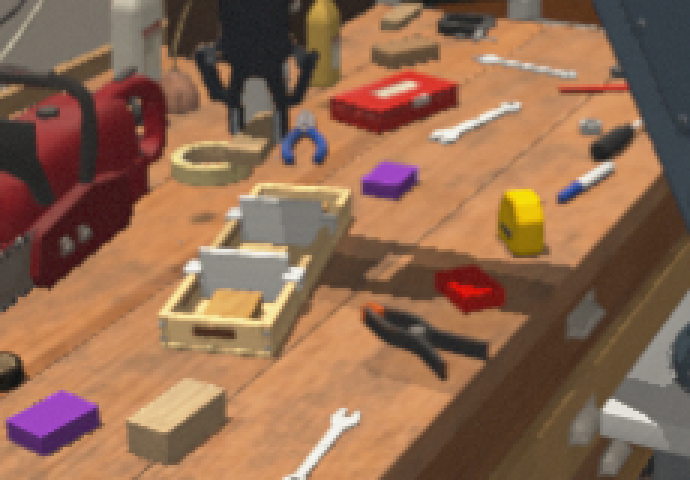

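The side picture shows the gripper over the tote at crop (255,90) with a tan end at (262,125). The arm hides most of the block, so I'll check its pose in the hand with the wrist depth and the networks.

Run:
```python
from h import *
np.set_printoptions(precision=4,suppress=True)
for cam in("wrist","side"):
    im,P=cloud(cam);print(cam,[(r["confidence"],np.array(r["at"])) for r in m.look_for(cam,"long_block")[:2]])
    if cam=="wrist":
        cv2.imwrite("pics/wheld.png",im[...,::-1])
        L=P.reshape(-1,3);w=(L[:,:2]-T)@np.array([[np.cos(AL),-np.sin(AL)],[np.sin(AL),np.cos(AL)]])
        k=(abs(w[:,0])<.06)&(abs(w[:,1])<.08)&(L[:,2]>.15)&(L[:,2]<.185)
        print(k.sum(),np.percentile(w[k],[1,99],axis=0),np.percentile(L[k,2],[2,50,98]))
        for s in(1,-1):
            q=k&(w[:,1]*s>.035);print(s,q.sum(),np.percentile(w[q],[2,98],axis=0).ravel() if q.any() else "",np.median(L[q,2]) if q.any() else "")
    else: print(proj("side",[tp(0,0,.16),tp(0,.06,.16),tp(0,-.06,.16)]))
```

```text
wrist []
26210 [[-0.0263 -0.0439]
 [ 0.0273  0.0596]] [0.1713 0.1746 0.1808]
1 7660 [-0.0176  0.0355  0.0185  0.0597] 0.1745413688386932
-1 1718 [-0.0176 -0.0464  0.0182 -0.0352] 0.17458083128392166
side [(0.68, array([0.566 , 0.0858, 0.1792]))]
[[254.9814 186.736 ]
 [249.6907 193.2166]
 [259.9297 180.6769]]
```

View pics/wheld.png

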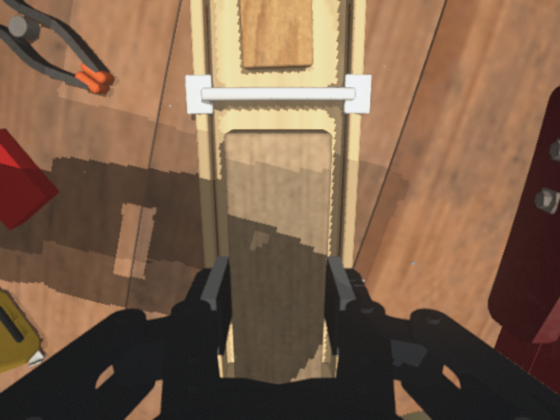

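The wrist view shows the block held flat, centred and aligned with the tote. Its far end, at (278,133), is at y=+0.060, and the left divider at (278,95) is clear of it. Now I'll lower the block.

Run:
```python
from h import *
np.set_printoptions(precision=4,suppress=True)
m.move_l(tp(.0,-.001,.05),max_speed=.15)
m.move_l(tp(.0,-.001,.013),max_speed=.04);print(m.current_force(),m.current_ee_pos())
for z in(.0115,.0105,.0095):
    m.move_l(tp(0,-.001,z),max_speed=.02);f=m.current_force();print(z,f,m.current_ee_pos()[2])
    if f[2]>3:break
m.set_gripper(.58)
m.move_l(tp(0,-.001,.10),max_speed=.12)
m.move_l(tp(-.12,0,.36),max_speed=.3)
m.move_ptp(tp(-.03,0,.36),best(tp(-.03,0,.36),AL+np.pi/2))
im,P=cloud("wrist");cv2.imwrite("pics/final.png",im[...,::-1])
L=P.reshape(-1,3);w=(L[:,:2]-T)@np.array([[np.cos(AL),-np.sin(AL)],[np.sin(AL),np.cos(AL)]])
k=(abs(w[:,0])<.045)&(abs(w[:,1])<.069)&(L[:,2]>.015)&(L[:,2]<.05)
print("long",rect(w[k]),np.percentile(L[k,2],[5,50,95]))
for sg in(1,-1):
    k=(abs(w[:,0])<.045)&(w[:,1]*sg>0)&(w[:,1]*sg<.165)
    d=w[k&(L[:,2]>.058)&(L[:,2]<.07)];b=w[k&(L[:,2]>.022)&(L[:,2]<.033)&(w[:,1]*sg>.08)]
    print("div",sg,np.median(d[:,1]),"short",rect(b)[:2])
print(m.current_time())
```

```text
[ 0.873  -0.3889 -1.3415] [0.5799 0.047  0.0132]
0.0115 [-0.1432 -0.0427 -1.0716] 0.011535097470940895
0.0105 [-1.4227  0.4774  5.3153] 0.010895891064299591
q6 [(np.float64(1.8494535518177035), 0), (np.float64(1.29213910177209), 3.141592653589793)]
long (array([-0.0043,  0.0001], dtype=float32), [np.float32(0.0812), np.float32(0.1378)], np.float32(1.5717492)) [0.024  0.0256 0.0271]
div 1 0.07308054734280595 short (array([-0.0005,  0.1272], dtype=float32), [np.float32(0.0501), np.float32(0.0711)])
div -1 -0.07636825576401957 short (array([-0.0082, -0.1261], dtype=float32), [np.float32(0.0503), np.float32(0.0703)])
26.9
```

View pics/final.png

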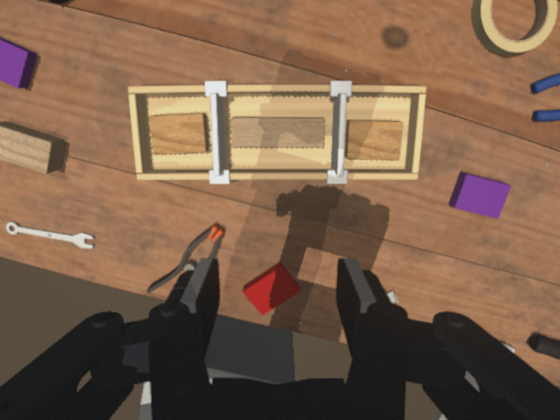

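The picture shows the long block flat in the middle bay at (278,132), its top at z = 0.025. The dividers at (217,133) and (340,133) and both short blocks are where they should be, and the robot is clear.

```bash
python3 -c "
from bench import manip as m
print(m.sign_off())"
```

```text
the job is handed in; nothing more can be done
None
```

The job is handed in at about 27 s: both dividers slid out to about 75 mm from the tote's middle, the long block lies flat and lengthwise between them and is released, and the short blocks and thick block were not touched.

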